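Roll a hex dumbbell badge-up on the mat and rack it on its saddle

ROBOT

A 6-joint arm with a two-finger parallel gripper is mounted at the origin on the work surface. World frame = base frame: x ahead of the robot, y to its left, z up, the work surface at z = 0. Lengths are in mm, angles in rad, forces in N, time in s.
With the tool pointing down it reaches from about 350 to 975 mm from the base axis. Payload 4.9 kg.
Tool frame: the origin (TCP) lies on the centre line of the jaws, within the pads' length; the fingertips stand 8 mm ahead of it and the grasp point (between the pads) lies 11 mm behind it; z points along the fingers, y is the line along which they close (so a half turn about z gives the same grasp; the last joint's range is limited). The gripper opens to 85 mm and grips with 20 to 120 N. Pads are 22 mm wide; open, the fingers measure 114 mm over their backs; the gripper's body (76 mm by 85 mm) begins 54 mm behind the grasp point. The pads swing forward as they close: fully open they stand 13 mm farther back than shut.
Start: joints at [-1.416, 0.053, 1.613, -0, 1.476, -0.119], TCP at [168.99, -601.701, 239.304] pointing down, gripper open.
Joint ranges: [-3.01, 3.01], [-1.01, 2.22], [0.06, 2.58], [-1.02, 4.17], [0.09, 2.62], [-3.14, 3.14]. Speed limits (rad/s): [2.57, 2.57, 3.14, 3.14, 3.14, 3.14].

INTERFACE

Orientations are given as a unit quaternion [w, x, y, z].
In Python, from plant import bot, imaging, spotter gives the robot as it stands.
- The arm moves only by the tool apply_moves, never from a script. Its argument "commands" is a list of rows, each an object with "linear": the shift along the tool's x, y, z in cm, a list of three; "turn": the turn about the tool's z in degrees. In form: [{"linear": [x, y, z], "turn": turn}, ...]. A call has 1 to 5 rows; each row shifts and turns the commanded pose from where the row before left it, along the tool's axes as they then stand; what a row does not reach is not made up. A row lasts 1/10 s, in which the tool goes at most 50 mm and 8.59 degrees, less where a joint would pass 70% of its speed; a pose out of reach is approached as far as the arm can. A call is refused whole if a number of a shift passes 5 or a number of a turn 8.59, either way. A call with a gripper value outside its range is refused whole. "gripper" is the closure, from -1 (fully open) to 1 (shut), so that 0 is half open, set as the call begins (left out, the last holds). The fingers move at their own pace and stop on an object; "grip_force" is the grip in N (left out, the last holds). Time passes only in rows, so rows that do not move let the fingers close. It gives the time, the measured TCP pose, the force, the opening and the grip force at its end, in the units of the state.
- bot.get_state(): the state, without advancing time (a new reading comes with each control period).
- imaging.grab_frame(name): name is "scene" or "top"; returns a dict with "frame" (420x560x3 uint8, red, green, blue), "depth" (420x560 float32, mm along the optical axis (not along the pixel's ray), 0 where there is no reading), "mtx" (3x3 intrinsics, pixels), "k1" (the pictures are not rectified: a ray, as slopes to the right and down, at radius r is drawn at 1 + k1 r^2 times it, then the intrinsics apply), "rvec" (rotation vector, rad) and "tvec" (3), from world to camera coordinates, as OpenCV has them. Camera axes: x right, y down, z forward; pixel columns grow to the right and rows downward; lengths in mm; the calibration is good to about 2 mm. A picture is of the moment at which its call begins.
- bot.hand_in(): hands the job in; it is judged then, once.
Trained networks look in a picture, given as the dict that the camera call returned (one of the last four; its "shot" number tells which), for a name from the list of things; names that differ only in an ending like _2 or _b are one class to them, and where a whole thing is asked for, a point or a joint stands for the part that bears it (a point fixed in the world has none). Each returns a list of dicts, best first, with "score" (0 to 1); they miss things now and then, are a little off and sometimes report something else, mostly with a low value. They report only what shows in the picture. A call takes as long as a camera call. They do not tell look-alikes from the thing itself.
- spotter.regions_of(picture, thing): "region" (420x560 bool, what is visible of it) and "bbox" ([left, top, width, height] in pixels, round what is visible of it).
- spotter.spot_point(picture, thing): "position" ([column, row] in pixels: a listed point, or the origin of a listed thing).
The state is a dict: "time": time; "joint_positions": joint angles; "dq": joint speeds; "tau": joint torques, N m; "eef_pos": TCP position; "tcp_rot": TCP orientation; "force": force on the tool from outside, world axes, zero at the start; "torque": the same for the moment, N m; "finger_gap": finger opening in mm; "grasp_force": force on a finger pad.
Only numpy, scipy, OpenCV 4.12 (cv2) and the standard library are available. Lean on these libraries where they do the work, as an engineer would, in place of code of your own. Each camera call takes 0.05 s, during which the arm holds its last target. There are 200 camera calls.

TASK

The blue hex dumbbell was left on the mat with the wrong face up. Roll it over on the mat, one flat at a time, letting it rest on each flat, until its yellow badge is on top; then pick it up, tuck it in under the rack's upper tier and set it down, without letting it drop, on its blue saddle, squarely in line with its neighbours, badge still up. Leave the other dumbbells, the bottle and the timer where they are.

Things in the scene. Friction and masses are not known exactly. Their poses are not given: they have to be found in the camera images.
- blue_dumbbell: Blue hex dumbbell, 0.5-0.9 kg, 176 long: round handle 26 diameter, 110 long between two hexagonal heads (each 33 long, 64 across flats, 74 across corners). Origin at its middle, on the handle's axis; x along the handle, z out through the badged flat: a yellow badge lies on that one flat of each head, none on the other five. Its two ends are alike. It lies on a flat (origin 36 above the bench) on a fixed black mat 4 thick.
- blue_saddle: Blue flat plastic saddle, 190 by 84, 4 thick: the blue dumbbell's place on the rack's lower tier, one of three side by side, 105 apart. Fixed to the rack, sloping 25 degrees down to the front. Origin at the middle of its top face; x up the slope to the rear, z square out of the face (up and forward). A dumbbell lying on it on a flat has its middle 32 out along z.
- rack: Black steel rack, fixed, 400 wide, 460 high. Origin under its middle at bench height; -x its front (to the robot), y along its width. Two tiers slope 25 degrees to the front, 210 deep, lips 16 high front and rear. Lower tier's middle 95 up. Upper tier's front edge: 7 in front of the origin, 300 up (its lip top 315), overhanging the lower tier, so the tool must lean to the front. On top: a grey pair, fixed.
- green_dumbbell: Green dumbbell of the same shape and size as the blue one (same axes), loose, resting badge up on its green saddle on the lower tier. Not to be moved.
- pink_dumbbell: Pink dumbbell of the same shape and size as the blue one (same axes), loose, resting badge up on its pink saddle on the lower tier. Not to be moved.
- bottle: Green drinking bottle, 68 diameter, 180 tall, loose, standing on the bench beyond the mat. Origin at the centre of its underside. Not to be moved.
- timer: White round workout timer, 76 diameter, 26 high, loose, lying on the bench between mat and rack. Origin at the centre of its underside. Not to be moved.
Things that resemble listed ones, but are neither listed nor needed, are in the scene too. Of the things that look like the blue_dumbbell, take the one that is farthest to the robot's left at the start.

How it is judged:
By the outcome, as a careful person would: the job done as asked, in the order asked, and still so for the second after the job is handed in, with the robot touching nothing.
It also fails if it takes over 64 s, if anything falls off the work surface, if the arm or the gripper's body presses on something with over 40 N, if the wrist force passes 120 N, or if a joint passes its speed limit or range.

## Working session

There is one attempt and no reset: what is moved stays moved. The work goes in short steps, Python scripts to look and compute and a tool call to move; the robot and the scene stay as the last step left them, time stands still between calls to the robot, and variables do not carry over. Pictures are saved under pics/ and viewed, at most 10 in all, crops included, and the job is handed in when it is done.

Besides the shell and the picture viewer there is one more tool, called as name(argument=value, ...) on one line, values as JSON. apply_moves: Moves the arm, as the interface text tells. Its arguments: {"type":"object","properties":{"commands":{"type":"array"},"gripper":{"type":"number"},"grip_force":{"type":"number"}},"required":["commands"]}

```bash
ls; mkdir -p pics; cat > h.py <<'E'
import numpy as np, cv2
from plant import bot, imaging, spotter
def cam(p):
    R,_=cv2.Rodrigues(np.array(p["rvec"],float)); return R,np.array(p["tvec"],float).ravel()
def world(p,uv,depth):
    K=np.array(p["mtx"],float); uv=np.atleast_2d(np.array(uv,float))
    d=np.stack([(uv[:,0]-K[0,2])/K[0,0],(uv[:,1]-K[1,2])/K[1,1]],1); s=d.copy()
    for _ in range(10): s=d/(1+p["k1"]*(s**2).sum(1,keepdims=True))
    z=np.atleast_1d(depth)[:,None]; c=np.hstack([s*z,z]); R,t=cam(p)
    return (c-t)@R
def cloud(p,m):
    m=m&(p["depth"]>0); v,u=np.nonzero(m); return world(p,np.stack([u,v],1),p["depth"][m]), p["frame"][m]
def proj(p,X):
    R,t=cam(p); c=np.atleast_2d(X)@R.T+t; s=c[:,:2]/c[:,2:]; s=s*(1+p["k1"]*(s**2).sum(1,keepdims=True))
    K=np.array(p["mtx"],float); return s*[K[0,0],K[1,1]]+[K[0,2],K[1,2]]
def save(img,n): cv2.imwrite("pics/"+n,cv2.cvtColor(img,cv2.COLOR_RGB2BGR))
E
cat > a.py <<'E'
from h import *
ims=[]
for n in("scene","top"):
    p=imaging.grab_frame(n); ims.append(p["frame"]); R,t=cam(p); print(n,"campos",-R.T@t)
    np.savez(f"{n}0.npz",**{k:p[k] for k in("frame","depth","mtx","k1","rvec","tvec")})
    for th in("blue_dumbbell","blue_saddle","green_dumbbell","pink_dumbbell","bottle","timer","rack"):
        for r in spotter.regions_of(p,th)[:3]:
            if r["score"]<.2: continue
            c,_=cloud(p,r["region"]); print(th,round(r["score"],2),r["bbox"],np.median(c,0).round(),np.percentile(c,2,0).round(),np.percentile(c,98,0).round())
save(ims[0],"scene0.png");save(ims[1],"top0.png")
print(bot.get_state())
E
python3 a.py
```

```text
pics
scene campos [ 895.30345132   44.98850075 1356.4598834 ]
blue_dumbbell 0.85 [134.7, 112.7, 60.1, 22.7] [ 423. -622.   47.] [ 362. -695.   18.] [ 484. -537.   67.]
blue_dumbbell 0.63 [252.2, 162.1, 32.2, 57.7] [ 475. -211.   52.] [ 389. -255.   22.] [ 559. -170.   72.]
blue_saddle 0.85 [351.2, 272.2, 29.0, 38.4] [642. 185. 117.] [597. 143.  95.] [685. 225. 138.]
green_dumbbell 0.58 [392.3, 256.7, 24.9, 64.0] [637. 277. 166.] [494. 237. 104.] [672. 316. 196.]
pink_dumbbell 0.55 [320.3, 228.9, 20.9, 55.7] [660.  69. 175.] [518.  38. 101.] [684.  82. 193.]
bottle 0.86 [217.7, 242.2, 18.3, 30.1] [ 735. -202.  122.] [ 696. -240.    3.] [ 759. -180.  183.]
timer 0.93 [328.7, 186.0, 21.9, 24.6] [396.   3.  25.] [358. -31.   3.] [428.  36.  31.]
rack 0.66 [275.2, 227.1, 206.0, 152.9] [702. 207. 380.] [516.  -3.   0.] [804. 394. 450.]
top campos [ 481.9611278  -156.54010369 1283.41154776]
blue_dumbbell 0.83 [408.8, 225.4, 60.3, 46.5] [ 419. -620.   45.] [ 357. -701.   -3.] [ 485. -536.   67.]
blue_dumbbell 0.72 [295.0, 204.7, 32.3, 55.9] [ 478. -213.   52.] [ 388. -255.   35.] [ 556. -169
[... 784 characters left out ...]
'joint_positions': array([-1.41600985e+00,  5.26649706e-02,  1.61285770e+00, -4.24070434e-06,
        1.47600433e+00, -1.19003710e-01]), 'dq': array([ 3.86452657e-04, -1.37190774e-05,  1.39023448e-05,  6.22576491e-04,
       -3.78964794e-05,  1.30654142e-04]), 'tau': array([ 3.15427867e-03, -3.93643677e+01, -3.70435274e+01,  1.00115278e-04,
        4.97677902e-04,  4.85356864e-06]), 'eef_pos': array([ 168.98569566, -601.71922831,  239.35061258]), 'tcp_rot': array([ 3.28612275e-05,  9.90644463e-01,  1.36468115e-01, -1.52318205e-06]), 'force': array([-0.92451549, -1.00308418,  0.72665055]), 'torque': array([0.0012086, 0.002394 , 0.0491578]), 'grasp_force': 0.0, 'finger_gap': 85.25067434568062}
```

```bash
python3 - <<'E'
import numpy as np,cv2
a=np.load("scene0.npz")["frame"];b=np.load("top0.npz")["frame"]
ca=cv2.resize(a[100:330,120:470],(700,460),interpolation=cv2.INTER_CUBIC)
cv2.imwrite("pics/s1.png",ca[:,:,::-1])
x=cv2.resize(b[190:275,285:385],(400,340),interpolation=cv2.INTER_CUBIC)
y=cv2.resize(a[150:235,235:335],(400,340),interpolation=cv2.INTER_CUBIC)
cv2.imwrite("pics/c1.png",np.hstack([x,y])[:,:,::-1])
E
```

```text
(no output)
```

View pics/top0.png

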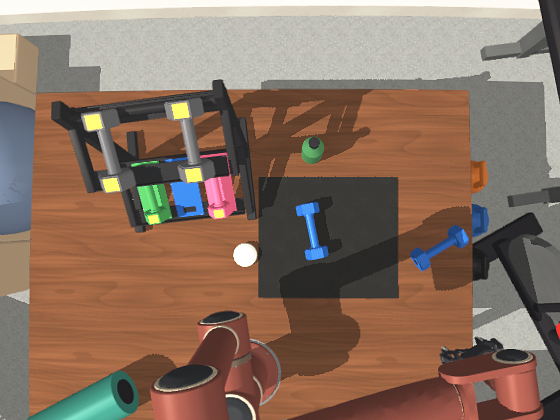

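View pics/s1.png

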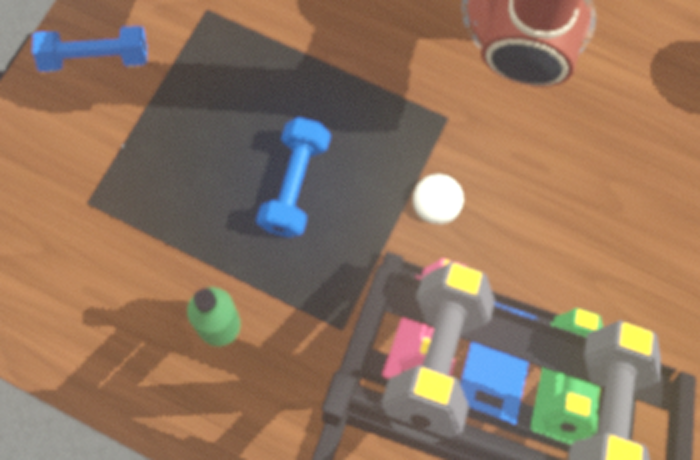

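View pics/c1.png

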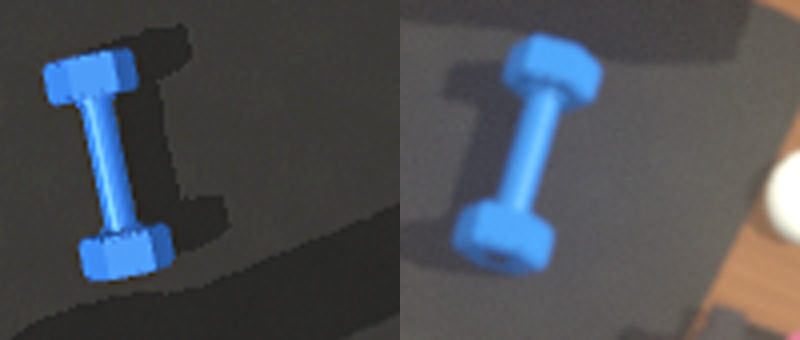

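The blue look-alikes are A on the mat (top px 312,232; world y≈-211) and B on the bare bench (top px 440,248; y≈-622). Blue and orange bits also show off the table near top px (481,218). A is farthest to the robot's left and lies on the mat, so A is the target, and the crop confirms it. No yellow shows on A's top or upper side flats, so the badge is on a lower flat. Next I'll measure the poses, the overhang and how far the wrist sticks out.

```bash
cat > b.py <<'E'
from h import *
P={n:dict(np.load(n+"0.npz")) for n in("scene","top")}
full=np.ones((420,560),bool)
C={}
for n,p in P.items():
    c,k=cloud(p,full); C[n]=(c,k.astype(int))
c=np.vstack([C[n][0] for n in C]);k=np.vstack([C[n][1] for n in C])
r,g,b=k.T
# arm near tool
T=np.array([169,-601.7,239.3]); er=np.array([169,-601.7,0]);er/=np.linalg.norm(er);et=np.array([-er[1],er[0],0])
d=c-T; q=np.stack([d@er,d@et,d[:,2]],1)
m=(np.abs(q[:,0])<150)&(np.abs(q[:,1])<150)&(q[:,2]>0)
for h in range(0,360,30):
    s=m&(q[:,2]>=h)&(q[:,2]<h+30)
    if s.sum()>5: print("arm h",h,s.sum(),"rad",np.percentile(q[s,0],[1,99]).round(),"tan",np.percentile(q[s,1],[1,99]).round())
# blue dumbbell
m=(b>r+50)&(b>g+15)&(np.abs(c[:,0]-475)<120)&(np.abs(c[:,1]+211)<80)
t=m&(c[:,2]>62); pts=c[t]; print("top z",np.median(pts[:,2]))
rect=cv2.minAreaRect(pts[:,:2].astype(np.float32)); print("rect",rect)
for n in C:
    cc,kk=C[n]; kk=kk.T; mm=(kk[2]>kk[0]+50)&(np.abs(cc[:,0]-475)<120)&(np.abs(cc[:,1]+211)<80)&(cc[:,2]>62)
    x=cc[mm]; mu=x.mean(0); print(n,"mid",cv2.minAreaRect(x[:,:2].astype(np.float32)),np.median(x[:,2]))
# mat
s=(k.max(1)<75)&(np.abs(c[:,2]-4)<6)&(c[:,1]<-60)&(c[:,1]>-560)&(c[:,0]>200)&(c[:,0]<700)
print("mat",np.percentile(c[s],[1,99],axis=0).round())
# rack upper lip, front edge
s=(c[:,2]>290)&(c[:,2]<330)&(c[:,1]>-20)&(c[:,1]<400)&(c[:,0]>450)&(c[:,0]<750)
u=c[s]
for y in range(-20,400,30):
    v=u[(u[:,1]>=y)&(u[:,1]<y+30)]
    if len(v): print("lip y",y,"x min",np.percentile(v[:,0],[2,10]).round(),"z",np.median(v[:,2]).round(),len(v))
# saddle plane
for n in C:
    cc,kk=C[n]; kk=kk.T; mm=(kk[2]>kk[0]+60)&(kk[2]>kk[1]+15)&(cc[:,1]>100)&(cc[:,1]<260)&(cc[:,0]>450)&(cc[:,2]>40)&(cc[:,2]<160)
    x=cc[mm]; A=np.c_[x[:,:2],np.ones(len(x))]; s,*_=np.linalg.lstsq(A,x[:,2],rcond=None); nrm=np.array([-s[0],-s[1],1]);nrm/=np.linalg.norm(nrm)
    print(n,"saddle n",nrm.round(3),"slope",np.degrees(np.arccos(nrm[2])),"yaw",np.degrees(np.arctan2(-nrm[1],-nrm[0])),len(x),np.percentile(x,[1,50,99],axis=0).round(), "box",cv2.minAreaRect(x[:,:2].astype(np.float32)))
# neighbours badges
for nm,mk in(("pink",(r>g+70)&(b>g)),("green",(g>r+40)&(g>b+40)),("yel",(r>180)&(g>170)&(b<130))):
    for n in C:
        cc,kk=C[n]; 
    mm=mk&(c[:,1]>0)&(c[:,1]<380)&(c[:,0]>450)&(c[:,2]>60)&(c[:,2]<230)
    print(nm,mm.sum(),np.percentile(c[mm],[1,50,99],axis=0).round().tolist() if mm.any() else "")
E
python3 b.py
```

```text
arm h 0 124 rad [-58.  55.] tan [-11.  15.]
arm h 30 273 rad [-75.  70.] tan [-10.  17.]
arm h 60 493 rad [-75.  71.] tan [-10.  21.]
arm h 90 408 rad [-71.  66.] tan [-9. 23.]
arm h 120 336 rad [-39.  26.] tan [ 2. 39.]
arm h 150 147 rad [-32.  20.] tan [25. 40.]
arm h 180 13 rad [-37.  -4.] tan [-20.  34.]
arm h 210 135 rad [-70.  -1.] tan [-37.  65.]
arm h 240 625 rad [-137.   39.] tan [-35.  74.]
arm h 270 1553 rad [-147.   38.] tan [-42.  75.]
arm h 300 3239 rad [-147.   25.] tan [-48.  73.]
arm h 330 65 rad [-150. -139.] tan [ 4. 39.]
top z 67.47635527692297
rect ((470.5269775390625, -213.6165313720703), (178.43771362304688, 47.659915924072266), 11.212810516357422)
scene mid ((470.14825439453125, -213.9036407470703), (177.6101837158203, 47.64582824707031), 11.058123588562012) 67.75722068664767
top mid ((471.92156982421875, -212.7534637451172), (175.27943420410156, 45.73703384399414), 11.508967399597168) 67.15767534980613
mat [[ 258. -492.   -2.]
 [ 647.  -64.    9.]]
lip y -20 x min [613. 616.] z 321.0 282
lip y 10 x min [610. 614.] z 312.0 485
lip y 40 x min [609. 624.] z 318.
[... 470 characters left out ...]
6  0.904] slope 25.261512661109737 yaw 6.228074846892236 871 [[516. 141.  57.]
 [637. 186. 115.]
 [688. 229. 141.]] box ((604.1533203125, 179.65032958984375), (178.5358123779297, 85.88690185546875), 8.065690994262695)
top saddle n [-0.423 -0.043  0.905] slope 25.151924570873014 yaw 5.834835524883317 894 [[518. 134.  57.]
 [576. 181.  85.]
 [690. 224. 140.]] box ((605.7050170898438, 183.74594116210938), (174.10971069335938, 87.29228210449219), 7.3668646812438965)
pink 1470 [[516.0, 32.0, 65.0], [605.0, 63.0, 112.0], [702.0, 118.0, 188.0]]
green 1873 [[499.0, 234.0, 69.0], [593.0, 270.0, 123.0], [678.0, 328.0, 194.0]]
yel 373 [[492.0, 58.0, 120.0], [519.0, 270.0, 133.0], [660.0, 302.0, 197.0]]
```

apply_moves(commands=[{"linear": [3.3,-2.8,0],"turn": 0},{"linear": [3.3,-2.8,0],"turn": 0},{"linear": [3.3,-2.8,0],"turn": 0},{"linear": [3.3,-2.8,0],"turn": 0},{"linear": [3.3,-2.8,0],"turn": 0}], gripper=0.3)

```text
time: 1.3
eef_pos: [290.7, -420.9, 239.4]
tcp_rot: [0.0, 0.991, 0.136, 0.0]
force: [0.7, 0.2, 1.0]
finger_gap: 29.9
grasp_force: 0.0
```

apply_moves(commands=[{"linear": [3.3,-2.8,0],"turn": 0},{"linear": [3.3,-2.8,0],"turn": 0},{"linear": [3.3,-2.8,0],"turn": 0},{"linear": [3.3,-2.8,0],"turn": 0},{"linear": [3.3,-2.8,0],"turn": 0}])

```text
time: 1.8
eef_pos: [411.7, -241.4, 239.6]
tcp_rot: [0.0, 0.991, 0.136, 0.0]
force: [0.4, -1.2, 1.0]
finger_gap: 29.9
grasp_force: 0.0
```

apply_moves(commands=[{"linear": [3.3,-2.8,0],"turn": 0},{"linear": [3.3,-2.8,0],"turn": 0},{"linear": [0,0,0],"turn": -8.55},{"linear": [0,0,0],"turn": -8.55},{"linear": [0,0,0],"turn": -8.55}])

```text
time: 2.3
eef_pos: [459.7, -170.5, 239.4]
tcp_rot: [0.0, 0.934, 0.356, 0.0]
force: [-0.0, 0.0, 0.2]
finger_gap: 29.7
grasp_force: 0.0
```

apply_moves(commands=[{"linear": [0,0,1],"turn": -8.55},{"linear": [0,0,1],"turn": -8.55},{"linear": [0,0,1],"turn": -8.55},{"linear": [0,0,1],"turn": -8.55},{"linear": [0,0,1],"turn": -8.55}])

```text
time: 2.8
eef_pos: [459.4, -171.2, 189.1]
tcp_rot: [0.0, 0.741, 0.672, 0.0]
force: [0.5, 0.2, 0.1]
finger_gap: 29.7
grasp_force: 0.0
```

apply_moves(commands=[{"linear": [0,0,1],"turn": -8.55},{"linear": [0,0,1],"turn": -8.55},{"linear": [0,0,0],"turn": 0},{"linear": [0,0,0],"turn": 0}])

```text
time: 3.2
eef_pos: [459.4, -171.1, 169.5]
tcp_rot: [-0.0, 0.636, 0.772, -0.0]
force: [-0.3, -0.4, 1.1]
finger_gap: 30.1
grasp_force: 0.0
```

apply_moves(commands=[{"linear": [0,0.3,5],"turn": 0},{"linear": [0,0,5],"turn": 0},{"linear": [0,0,4],"turn": 0},{"linear": [0,0,1.4],"turn": 0},{"linear": [-0.8,0,0],"turn": 0}])

```text
time: 3.7
eef_pos: [463.5, -177.8, 14.8]
tcp_rot: [-0.001, 0.635, 0.772, -0.0]
force: [-0.2, 0.4, 0.7]
finger_gap: 30.2
grasp_force: 0.0
```

apply_moves(commands=[{"linear": [-0.7,0,0],"turn": 0},{"linear": [-0.3,0,0],"turn": 0},{"linear": [-0.3,0,-0.3],"turn": 0},{"linear": [-0.3,0,-0.35],"turn": 0},{"linear": [-0.3,0,-0.35],"turn": 0}])

```text
time: 4.2
eef_pos: [467.4, -196.9, 25.7]
tcp_rot: [-0.0, 0.635, 0.773, 0.0]
force: [-0.6, 2.1, -1.5]
finger_gap: 29.7
grasp_force: 0.8
```

apply_moves(commands=[{"linear": [-0.3,0,-0.35],"turn": 0},{"linear": [-0.3,0,-0.35],"turn": 0},{"linear": [-0.3,0,-0.3],"turn": 0},{"linear": [-0.2,0,-0.1],"turn": 0},{"linear": [0,0,0],"turn": 0}])

```text
time: 4.7
eef_pos: [470.3, -208.6, 37.1]
tcp_rot: [0.001, 0.635, 0.773, -0.0]
force: [-1.3, -0.4, -0.4]
finger_gap: 30.0
grasp_force: 0.0
```

```bash
cat > m.py <<'E'
from h import *
import sys
x0,y0=float(sys.argv[1]),float(sys.argv[2])
def look(n):
    p=imaging.grab_frame(n); c,k=cloud(p,np.ones((420,560),bool)); r,g,b=k.astype(int).T
    near=(np.hypot(c[:,0]-x0,c[:,1]-y0)<130)
    m=near&(b>r+50)&(b>g+15); x=c[m]; zt=np.percentile(x[:,2],98); t=x[x[:,2]>zt-4]
    R=cv2.minAreaRect(t[:,:2].astype(np.float32)); print(n,"topz",zt.round(1),"rect",np.round(R[0],1),np.round(R[1],1),round(R[2],1))
    y=near&(r>170)&(g>150)&(b<130)&(c[:,2]<110)
    if y.sum()>3:
        q=c[y]; print(" YELLOW",y.sum(),q.mean(0).round(),q.min(0).round(),q.max(0).round())
    return p
ps=[look(n) for n in("scene","top")]
if len(sys.argv)>3:
    o=[]
    for p in ps:
        u,v=proj(p,[x0,y0,40])[0].astype(int); o.append(cv2.resize(p["frame"][max(v-45,0):v+45,max(u-50,0):u+50],(400,360),interpolation=cv2.INTER_CUBIC))
    save(np.hstack(o),sys.argv[3])
s=bot.get_state(); print(s["time"],s["eef_pos"].round(1))
E
python3 m.py 475 -240 r1.png
```

```text
scene topz 80.7 rect [ 527.1 -217. ] [21.7 66.4] 85.2
 YELLOW 7 [ 531. -188.   16.] [ 522. -192.    2.] [ 546. -185.   33.]
top topz 309.4 rect [ 471.5 -203.7] [134.1  31.8] 29.7
4.8 [ 469.8 -208.1   36.5]
```

View pics/r1.png

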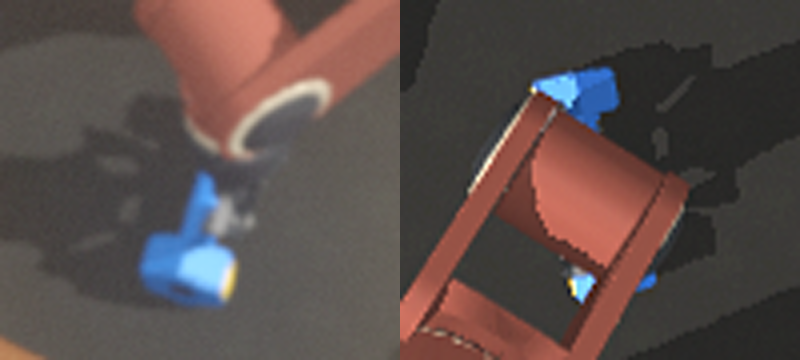

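The dumbbell is balanced on an edge against the finger. The badge shows yellow on its +y side (scene crop px 230,280), so two rolls toward -y will bring it up. I'll finish this roll.

apply_moves(commands=[{"linear": [-0.2,0,0],"turn": 0},{"linear": [-0.2,0,0],"turn": 0},{"linear": [-0.2,0,0],"turn": 0},{"linear": [0,0,0],"turn": 0},{"linear": [0,0,0],"turn": 0}])

```text
time: 5.3
eef_pos: [470.8, -213.8, 36.3]
tcp_rot: [-0.0, 0.635, 0.773, 0.0]
force: [-0.8, -0.5, -0.3]
finger_gap: 29.8
grasp_force: 0.0
```

apply_moves(commands=[{"linear": [1,0,0],"turn": 0},{"linear": [3,0,-3],"turn": 0},{"linear": [4,0,-3],"turn": 0},{"linear": [4,0,0],"turn": 0},{"linear": [0,0,0],"turn": 0}])

```text
time: 5.8
eef_pos: [446.8, -92.4, 96.8]
tcp_rot: [0.0, 0.633, 0.774, 0.001]
force: [0.9, 0.2, 0.8]
finger_gap: 30.2
grasp_force: 0.0
```

```bash
python3 m.py 478 -250
```

```text
scene topz 72.1 rect [ 479.  -250.6] [175.2  38.6] 11.8
 YELLOW 52 [ 500. -218.   54.] [ 395. -242.   40.] [ 555. -201.   67.]
top topz 70.9 rect [ 479.9 -249.9] [171.5  39.8] 11.2
 YELLOW 61 [ 471. -223.   53.] [ 395. -245.   40.] [ 554. -201.   66.]
5.9 [447.2 -95.   96.2]
```

apply_moves(commands=[{"linear": [-4,0.2,0],"turn": 0},{"linear": [-4,0,1],"turn": 0},{"linear": [-3.5,0,3],"turn": 0},{"linear": [0,0,4.1],"turn": 0},{"linear": [-0.8,0,0],"turn": 0}])

```text
time: 6.4
eef_pos: [472.6, -217.7, 12.7]
tcp_rot: [-0.002, 0.636, 0.772, -0.0]
force: [-0.6, 0.2, -0.0]
finger_gap: 30.2
grasp_force: 0.0
```

apply_moves(commands=[{"linear": [-0.7,0,0],"turn": 0},{"linear": [-0.3,0,0],"turn": 0},{"linear": [-0.3,0,-0.3],"turn": 0},{"linear": [-0.3,0,-0.35],"turn": 0},{"linear": [-0.3,0,-0.35],"turn": 0}])

```text
time: 6.9
eef_pos: [476.8, -234.5, 25.6]
tcp_rot: [-0.0, 0.635, 0.773, 0.0]
force: [0.5, 0.5, -1.8]
finger_gap: 30.0
grasp_force: 0.7
```

apply_moves(commands=[{"linear": [-0.3,0,-0.35],"turn": 0},{"linear": [-0.3,0,-0.35],"turn": 0},{"linear": [-0.3,0,-0.3],"turn": 0},{"linear": [-0.2,0,-0.1],"turn": 0},{"linear": [-0.2,0,0],"turn": 0}])

```text
time: 7.4
eef_pos: [480.1, -248.3, 37.0]
tcp_rot: [0.001, 0.635, 0.773, -0.0]
force: [0.5, -1.0, -0.2]
finger_gap: 29.7
grasp_force: 0.0
```

apply_moves(commands=[{"linear": [-0.2,0,0],"turn": 0},{"linear": [-0.2,0,0],"turn": 0},{"linear": [-0.1,0,0],"turn": 0},{"linear": [0,0,0],"turn": 0},{"linear": [0,0,0],"turn": 0}])

```text
time: 7.9
eef_pos: [480.5, -252.5, 36.3]
tcp_rot: [-0.0, 0.635, 0.773, 0.0]
force: [1.0, -0.6, 0.8]
finger_gap: 30.0
grasp_force: 0.0
```

apply_moves(commands=[{"linear": [1,0,0],"turn": 0},{"linear": [3,0,-3],"turn": 0},{"linear": [4,0,-3],"turn": 0},{"linear": [4,0,0],"turn": 0},{"linear": [0,0,0],"turn": 0}])

```text
time: 8.4
eef_pos: [456.5, -131.1, 96.8]
tcp_rot: [-0.0, 0.633, 0.774, 0.001]
force: [-0.7, -0.1, -0.4]
finger_gap: 30.0
grasp_force: 0.0
```

```bash
python3 m.py 486 -287
```

```text
scene topz 69.5 rect [ 484.9 -285. ] [176.1  42.4] 10.8
 YELLOW 76 [ 499. -285.   69.] [ 409. -312.   63.] [ 566. -261.   79.]
top topz 69.1 rect [ 486.2 -285.4] [174.8  41.2] 11.9
 YELLOW 112 [ 492. -285.   68.] [ 406. -313.   63.] [ 569. -260.   74.]
8.5 [ 456.9 -133.8   96.2]
```

Second roll is done and the badge is on top (yellow at z≈68). Next I'll turn the jaws across the handle and pick it up.

apply_moves(commands=[{"linear": [0,0,-1],"turn": 8.59},{"linear": [0,0,0],"turn": 8.59},{"linear": [0,0,0],"turn": 8.59},{"linear": [0,0,0],"turn": 8.59},{"linear": [0,0,0],"turn": 8.59}], gripper=-1)

```text
time: 9.0
eef_pos: [457.1, -135.7, 105.8]
tcp_rot: [-0.0, 0.875, 0.483, -0.0]
force: [-0.3, -0.1, 0.7]
finger_gap: 85.4
grasp_force: 0.0
```

apply_moves(commands=[{"linear": [0,0,0],"turn": 8.59},{"linear": [0,0,0],"turn": 8.59},{"linear": [0,0,0],"turn": 8.59},{"linear": [0,0,0],"turn": 8.59},{"linear": [0,0,0],"turn": 8.59}])

```text
time: 9.5
eef_pos: [457.1, -135.8, 105.8]
tcp_rot: [-0.0, 0.992, 0.129, -0.001]
force: [-0.2, -0.3, 0.4]
finger_gap: 85.2
grasp_force: 0.0
```

apply_moves(commands=[{"linear": [0,0,0],"turn": 4.0},{"linear": [-0.9,3.8,0],"turn": 0},{"linear": [-0.9,3.8,0],"turn": 0},{"linear": [-0.9,3.8,0],"turn": 0},{"linear": [-0.9,4.0,0],"turn": 0}])

```text
time: 10.0
eef_pos: [451.5, -295.2, 105.7]
tcp_rot: [-0.0, 0.995, 0.098, -0.0]
force: [-0.5, 0.6, 0.0]
finger_gap: 85.4
grasp_force: 0.0
```

apply_moves(commands=[{"linear": [0,0,0],"turn": 0},{"linear": [0,0,0],"turn": 0}])

```text
time: 10.2
eef_pos: [451.5, -294.1, 105.6]
tcp_rot: [-0.001, 0.995, 0.097, -0.0]
force: [-1.3, 1.0, 0.4]
finger_gap: 85.4
grasp_force: 0.0
```

apply_moves(commands=[{"linear": [0,-0.2,4],"turn": 0},{"linear": [0,0,3],"turn": 0},{"linear": [0,0,1.0],"turn": 0},{"linear": [0,0,0],"turn": 0}])

```text
time: 10.6
eef_pos: [450.5, -289.1, 24.4]
tcp_rot: [-0.002, 0.995, 0.099, -0.002]
force: [0.1, 0.5, -0.0]
finger_gap: 85.3
grasp_force: 0.0
```

apply_moves(commands=[{"linear": [0,0,0],"turn": 0},{"linear": [0,0,0],"turn": 0},{"linear": [0,0,0],"turn": 0},{"linear": [0,0,0],"turn": 0},{"linear": [0,0,0],"turn": 0}], gripper=1, grip_force=100)

```text
time: 11.1
eef_pos: [452.8, -292.4, 28.4]
tcp_rot: [0.002, 0.995, 0.098, 0.001]
force: [-1.2, -1.6, 6.0]
finger_gap: 23.4
grasp_force: 97.7
```

apply_moves(commands=[{"linear": [0,0,-2],"turn": 0},{"linear": [0,0,-4],"turn": 0},{"linear": [0,0,-5],"turn": 0},{"linear": [0,0,-5],"turn": 0},{"linear": [0,0,-5],"turn": 0}])

```text
time: 11.6
eef_pos: [450.3, -289.8, 236.0]
tcp_rot: [-0.002, 0.995, 0.098, -0.002]
force: [1.4, -1.1, -6.9]
finger_gap: 23.1
grasp_force: 99.0
```

```bash
python3 - <<'E'
from h import *
o=[imaging.grab_frame(n) for n in("scene","top")]
T=bot.get_state()["eef_pos"]; L=[]
for p in o:
    u,v=proj(p,T)[0].astype(int); L.append(cv2.resize(p["frame"][max(v-60,0):v+60,max(u-66,0):u+66],(396,360),interpolation=cv2.INTER_CUBIC))
    c,k=cloud(p,np.ones((420,560),bool)); r,g,b=k.astype(int).T; m=(np.linalg.norm(c-T,axis=1)<150)&(b>r+50)&(b>g+15); x=c[m]; e=x-T; s=e@[.981,.195,0]
    for lo,hi in((-60,-10),(20,60),(80,130)):
        q=x[(s>lo)&(s<hi)]; print(lo,len(q),q.mean(0).round() if len(q) else "",q[:,2].max().round() if len(q) else "")
save(np.hstack(L),"g1.png"); print(bot.get_state())
E
```

```text
-60 36 [ 410. -270.  268.] 346.0
20 131 [ 493. -278.  253.] 262.0
80 299 [ 558. -261.  254.] 278.0
-60 111 [ 411. -273.  274.] 384.0
20 5 [ 509. -269.  260.] 265.0
80 277 [ 554. -267.  274.] 290.0
{'time': 11.7, 'joint_positions': array([-7.10675546e-01, -1.61895496e-01,  1.80996675e+00,  9.99196553e-05,
        1.47924314e+00,  6.63155256e-01]), 'dq': array([-0.00193062,  0.05373298,  0.09983316, -0.00545878, -0.05433898,
        0.0019235 ]), 'tau': array([ 2.04144367e-01, -3.03775549e+01, -3.63281572e+01,  1.49733704e-01,
        6.53992742e-01, -2.69782537e-02]), 'eef_pos': array([ 454.54430831, -293.29311318,  244.85436773]), 'tcp_rot': array([0.00513224, 0.99512954, 0.09831695, 0.00496275]), 'force': array([ 1.35836071, -0.36664974, -5.00725975]), 'torque': array([-0.10050806,  0.12373544, -0.04675669]), 'grasp_force': 99.5209264755249, 'finger_gap': 22.989469444784504}
```

View pics/g1.png

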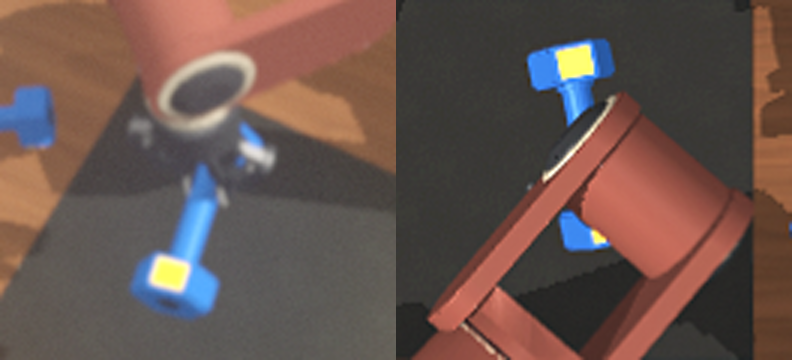

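apply_moves(commands=[{"linear": [0,0,-5],"turn": 0},{"linear": [0,0,-5],"turn": 0},{"linear": [0,0,-5],"turn": 0},{"linear": [0,0,-5],"turn": 0},{"linear": [0,0,-5],"turn": 0}])

```text
time: 12.2
eef_pos: [451.3, -290.7, 484.7]
tcp_rot: [-0.002, 0.995, 0.098, -0.002]
force: [1.4, -1.1, -5.4]
finger_gap: 23.1
grasp_force: 99.5
```

apply_moves(commands=[{"linear": [0,0,-5],"turn": 0},{"linear": [0,0,-5],"turn": 0},{"linear": [0,0,-5],"turn": 0},{"linear": [0,0,-4],"turn": 0},{"linear": [2.6,-4.1,0],"turn": 0}])

```text
time: 12.7
eef_pos: [468.9, -249.3, 679.0]
tcp_rot: [0.002, 0.996, 0.094, 0.001]
force: [0.5, 0.8, -5.8]
finger_gap: 23.4
grasp_force: 100.1
```

apply_moves(commands=[{"linear": [2.6,-4.1,0],"turn": 0},{"linear": [2.6,-4.1,0],"turn": 0},{"linear": [2.6,-4.1,0],"turn": 0},{"linear": [2.6,-4.1,0],"turn": 0},{"linear": [2.6,-4.1,0],"turn": 0}])

```text
time: 13.2
eef_pos: [557.9, -17.4, 673.0]
tcp_rot: [-0.001, 0.995, 0.098, -0.003]
force: [0.6, -1.3, -5.8]
finger_gap: 23.0
grasp_force: 100.0
```

apply_moves(commands=[{"linear": [2.6,-4.1,0],"turn": 0},{"linear": [2.6,-4.1,0],"turn": 0},{"linear": [2.6,-4.1,0],"turn": 0},{"linear": [2.6,-4.1,0],"turn": 0},{"linear": [0,0,0],"turn": 4.3}])

```text
time: 13.7
eef_pos: [630.0, 167.9, 668.2]
tcp_rot: [-0.001, 0.998, 0.064, -0.006]
force: [1.3, -0.9, -7.6]
finger_gap: 23.2
grasp_force: 100.1
```

apply_moves(commands=[{"linear": [0,0,0],"turn": 0},{"linear": [0,0,0],"turn": 0}])

```text
time: 13.9
eef_pos: [627.1, 161.8, 674.2]
tcp_rot: [0.0, 0.998, 0.061, -0.002]
force: [-0.1, -0.8, -5.4]
finger_gap: 23.5
grasp_force: 100.2
```

```bash
python3 -c "
from plant import bot
s=bot.get_state();print(s['joint_positions'].round(3),s['eef_pos'],s['tcp_rot'])"
```

```text
[ 0.138  0.24   0.68  -0.     2.226  1.585] [627.09904547 161.80739031 674.23267815] [ 1.94512073e-04  9.98106585e-01  6.14765997e-02 -1.95826440e-03]
```

apply_moves(commands=[{"linear": [5,0,0],"turn": 0},{"linear": [5,0,0],"turn": 0},{"linear": [5,0,0],"turn": 0},{"linear": [5,0,0],"turn": 0},{"linear": [0,0,0],"turn": 0}])

```text
time: 14.4
eef_pos: [784.9, 174.7, 627.6]
tcp_rot: [-0.001, 0.998, 0.06, 0.002]
force: [0.9, 0.4, -7.9]
finger_gap: 22.8
grasp_force: 103.2
```

apply_moves(commands=[{"linear": [4,0,0],"turn": 0},{"linear": [4,0,0],"turn": 0},{"linear": [4,0,0],"turn": 0},{"linear": [0,0,0],"turn": 0}])

```text
time: 14.8
eef_pos: [833.1, 175.1, 593.0]
tcp_rot: [-0.006, 0.998, 0.06, 0.036]
force: [0.4, -1.0, -8.2]
finger_gap: 23.5
grasp_force: 103.5
```

```bash
python3 -c "
from plant import bot
s=bot.get_state();print(s['joint_positions'].round(3),s['eef_pos'],s['tcp_rot'])"
```

```text
[0.117 0.796 0.06  0.01  2.213 1.574] [833.10919733 175.06129245 592.95210181] [-0.00589272  0.99752241  0.06003618  0.0361935 ]
```

It leans outward, as I'd hoped, when pushed past the arm's reach. I'll push farther out and up.

apply_moves(commands=[{"linear": [4,0,-3],"turn": 0},{"linear": [4,0,-3],"turn": 0},{"linear": [4,0,-3],"turn": 0},{"linear": [4,0,-3],"turn": 0},{"linear": [0,0,0],"turn": 0}])

```text
time: 15.3
eef_pos: [841.1, 165.5, 631.3]
tcp_rot: [-0.014, 0.993, 0.06, 0.096]
force: [0.2, 0.1, -5.2]
finger_gap: 23.3
grasp_force: 103.6
```

```bash
cat > st.py <<'E'
from h import *
from scipy.spatial.transform import Rotation as Ro
s=bot.get_state(); w=s['tcp_rot']; R=Ro.from_quat([w[1],w[2],w[3],w[0]]).as_matrix()
print(s['time'],s['joint_positions'].round(3),s['eef_pos'].round(1)); print("x",R[:,0].round(3),"y",R[:,1].round(3),"z",R[:,2].round(3),"lean",np.degrees(np.arccos(-R[2,2])).round(1),"az",np.degrees(np.arctan2(R[1,2],R[0,2])).round(1))
E
python3 st.py
```

```text
15.3 [0.101 0.758 0.055 0.023 2.137 1.565] [841.1 165.5 631.3]
x [0.974 0.117 0.192] y [ 0.122 -0.992 -0.016] z [ 0.188  0.039 -0.981] lean 11.1 az 11.7
```

apply_moves(commands=[{"linear": [2,0,-1],"turn": 0},{"linear": [2,0,-1],"turn": 0},{"linear": [2,0,-1],"turn": 0},{"linear": [2,0,-1],"turn": 0},{"linear": [2,0,-1],"turn": 0}])

```text
time: 15.8
eef_pos: [856.5, 161.9, 636.0]
tcp_rot: [-0.018, 0.99, 0.06, 0.124]
force: [0.3, 0.1, -7.2]
finger_gap: 22.9
grasp_force: 103.5
```

```bash
python3 st.py
```

```text
15.8 [0.093 0.756 0.056 0.032 2.08  1.561] [856.5 161.9 636. ]
x [0.962 0.115 0.249] y [ 0.124 -0.992 -0.02 ] z [ 0.244  0.05  -0.968] lean 14.4 az 11.7
```

apply_moves(commands=[{"linear": [3,0,-2],"turn": 0},{"linear": [3,0,-2],"turn": 0},{"linear": [3,0,-2],"turn": 0},{"linear": [3,0,-2],"turn": 0},{"linear": [3,0,-2],"turn": 0}])

```text
time: 16.3
eef_pos: [857.3, 152.5, 676.9]
tcp_rot: [-0.024, 0.982, 0.06, 0.175]
force: [-0.3, -0.7, -5.4]
finger_gap: 23.2
grasp_force: 103.6
```

```bash
python3 st.py
```

```text
16.3 [0.078 0.714 0.056 0.046 2.018 1.554] [857.3 152.5 676.9]
x [0.931 0.109 0.347] y [ 0.126 -0.992 -0.026] z [ 0.342  0.068 -0.937] lean 20.4 az 11.3
```

apply_moves(commands=[{"linear": [3,0,-1.5],"turn": 0},{"linear": [3,0,-1.5],"turn": 0},{"linear": [3,0,-1.5],"turn": 0},{"linear": [3,0,-1.5],"turn": 0}])

```text
time: 16.7
eef_pos: [864.3, 147.1, 699.0]
tcp_rot: [-0.028, 0.975, 0.059, 0.212]
force: [0.2, 0.4, -6.1]
finger_gap: 23.2
grasp_force: 103.6
```

```bash
python3 st.py
```

```text
16.7 [0.067 0.695 0.057 0.057 1.961 1.55 ] [864.3 147.1 699. ]
x [0.903 0.103 0.417] y [ 0.127 -0.991 -0.03 ] z [ 0.411  0.08  -0.908] lean 24.7 az 11.1
```

```bash
cat > f.py <<'E'
from h import *
P={n:dict(np.load(n+"0.npz")) for n in("scene","top")}
y=np.radians(6.6); a=np.radians(25)
t=np.array([np.cos(a)*np.cos(y),np.cos(a)*np.sin(y),np.sin(a)]);w=np.array([-np.sin(y),np.cos(y),0]);n=np.cross(t,w)
O=np.array([604,182,98.])
for nm,p in P.items():
    c,k=cloud(p,np.ones((420,560),bool)); r,g,b=k.astype(int).T; q=(c-O)@np.c_[t,w,n]
    s=(b>r+60)&(b>g+15)&(np.abs(q[:,0])<115)&(np.abs(q[:,1])<60)&(np.abs(q[:,2])<15)
    print(nm,"saddle t",np.percentile(q[s,0],[.5,99.5]).round(1),"w",np.percentile(q[s,1],[1,99]).round(1),"n",np.median(q[s,2]).round(1))
    for lab,w0 in(("pink",-105),("green",105)):
        m=(np.abs(q[:,1]-w0)<55)&(np.abs(q[:,0])<120)&(q[:,2]>50)&(q[:,2]<85)
        d=m&((r>g+60)&(b>g) if lab=="pink" else (g>r+40)&(g>b+40)) 
        e=m&(r>170)&(g>160)&(b<140)
        for z,f in(("col",d),("badge",e)):
            if f.sum()>5: print("  ",lab,z,f.sum(),"t",np.percentile(q[f,0],[1,99]).round(1),"w",np.percentile(q[f,1],[2,50,98]).round(1),"n",np.median(q[f,2]).round(1), "yawfit",(np.degrees(np.polyfit(q[f,0],q[f,1],1)[0])).round(1))
E
python3 f.py
```

```text
scene saddle t [-99.1  95.8] w [-43.1  40. ] n 1.2
   pink col 72 t [-85.1  88.4] w [-127.6 -120.2 -107.2] n 58.7 yawfit 2.8
   pink badge 28 t [-85.5  82.5] w [-114.8 -109.7 -105.2] n 66.2 yawfit 1.3
   green col 233 t [-74.9  95.2] w [ 69.7  86.1 127.9] n 58.9 yawfit 6.0
   green badge 224 t [-82.2  90.9] w [ 79.7  99.3 117.3] n 65.8 yawfit 2.3
top saddle t [-94.6  96.5] w [-41.5  41.4] n 0.5
   pink col 116 t [-88.2 -53.6] w [-128.2 -110.9  -75.9] n 60.1 yawfit 3.4
   pink badge 68 t [-82.9 -59.8] w [-115.7 -102.3  -88.9] n 65.1 yawfit -1.6
   green col 117 t [-83.1 -37.3] w [ 68.8  81.2 120.4] n 59.9 yawfit 6.6
   green badge 83 t [-78.1 -51.9] w [ 82.4  97.2 110.9] n 64.9 yawfit -3.6
```

Lean is 24.7° at yaw 6.5°, so the dumbbell is parallel to the saddle. I'll back off in front of the rack and descend.

apply_moves(commands=[{"linear": [-4.5,-0.6,-2.05],"turn": 0},{"linear": [-4.5,-0.6,-2.05],"turn": 0},{"linear": [-4.5,-0.6,-2.05],"turn": 0},{"linear": [-4.5,-0.6,-2.05],"turn": 0},{"linear": [-4.5,-0.6,-2.05],"turn": 0}])

```text
time: 17.2
eef_pos: [640.9, 145.9, 703.7]
tcp_rot: [-0.028, 0.975, 0.059, 0.213]
force: [-0.8, 0.8, -4.7]
finger_gap: 23.4
grasp_force: 103.7
```

apply_moves(commands=[{"linear": [-4.5,-0.6,-2.05],"turn": 0},{"linear": [-4.5,-0.6,-2.05],"turn": 0},{"linear": [-4.5,-0.6,-2.05],"turn": 0},{"linear": [-4.5,-0.6,-2.05],"turn": 0},{"linear": [0,0,0],"turn": 0}])

```text
time: 17.7
eef_pos: [436.9, 144.5, 710.0]
tcp_rot: [-0.029, 0.974, 0.06, 0.218]
force: [-0.6, -0.4, -4.3]
finger_gap: 22.9
grasp_force: 103.8
```

```bash
python3 st.py
```

```text
17.7 [ 0.144 -0.445  1.291  0.023  1.852  1.603] [436.9 144.5 710. ]
x [0.898 0.104 0.428] y [ 0.13  -0.991 -0.031] z [ 0.421  0.083 -0.903] lean 25.4 az 11.2
```

apply_moves(commands=[{"linear": [-2.1,0,4.5],"turn": 0},{"linear": [-2.1,0,4.5],"turn": 0},{"linear": [-2.1,0,4.5],"turn": 0},{"linear": [-2.1,0,4.5],"turn": 0},{"linear": [-2.1,0,4.5],"turn": 0}])

```text
time: 18.2
eef_pos: [441.4, 151.9, 453.6]
tcp_rot: [-0.029, 0.975, 0.059, 0.213]
force: [0.8, 0.1, -6.1]
finger_gap: 23.2
grasp_force: 103.9
```

apply_moves(commands=[{"linear": [-2.1,0,4.5],"turn": 0},{"linear": [-2.1,0,4.5],"turn": 0},{"linear": [-2.1,0,4.5],"turn": 0},{"linear": [-2.1,0,4.5],"turn": 0},{"linear": [-2.1,0,4.5],"turn": 0}])

```text
time: 18.7
eef_pos: [439.0, 159.1, 205.7]
tcp_rot: [-0.029, 0.975, 0.059, 0.213]
force: [1.8, 0.8, -7.3]
finger_gap: 23.2
grasp_force: 103.9
```

apply_moves(commands=[{"linear": [-2.0,0,4.3],"turn": 0},{"linear": [0,0,0],"turn": 0},{"linear": [0,0,0],"turn": 0}])

```text
time: 19.0
eef_pos: [438.8, 160.5, 159.6]
tcp_rot: [-0.028, 0.975, 0.059, 0.212]
force: [0.4, -0.3, -4.7]
finger_gap: 23.0
grasp_force: 103.2
```

```bash
python3 st.py; cat > d.py <<'E'
from h import *
from scipy.spatial.transform import Rotation as Ro
import sys
s=bot.get_state(); w=s['tcp_rot']; R=Ro.from_quat([w[1],w[2],w[3],w[0]]).as_matrix(); T=s['eef_pos']; L=[]
for nm in("scene","top"):
    p=imaging.grab_frame(nm); c,k=cloud(p,np.ones((420,560),bool)); r,g,b=k.astype(int).T
    q=(c-T)@R; near=(np.abs(q[:,1])<55)&(q[:,0]>-80)&(q[:,0]<150)&(q[:,2]<15)&(q[:,2]>-60)
    m=near&(b>r+50)&(b>g+15); e=near&(r>170)&(g>150)&(b<140)
    print(nm,"blue t",np.percentile(q[m,0],[.5,99.5]).round(1))
    for lo,hi in((-70,-15),(70,140)):
        z=e&(q[:,0]>lo)&(q[:,0]<hi)
        if z.sum()>3: print("  badge",lo,z.sum(),"tool xyz",q[z].mean(0).round(1),"x",np.percentile(q[z,0],[2,98]).round(1),"world",c[z].mean(0).round(1))
        z=m&(q[:,0]>lo)&(q[:,0]<hi)&(q[:,2]<-32)
        if z.sum()>3: print("  blue ",lo,z.sum(),"tool xyz",q[z].mean(0).round(1))
    u,v=proj(p,T)[0].astype(int); L.append(cv2.resize(p["frame"][max(v-60,0):v+60,max(u-66,0):u+66],(396,360),interpolation=cv2.INTER_CUBIC))
save(np.hstack(L),sys.argv[1])
E
python3 d.py h1.png
```

```text
19.0 [ 1.900e-01 -6.030e-01  2.319e+00  2.000e-03  9.950e-01  1.639e+00] [438.8 160.5 159.6]
x [0.903 0.103 0.417] y [ 0.127 -0.991 -0.03 ] z [ 0.41   0.08  -0.908] lean 24.7 az 11.1
scene blue t [-43.4 124.9]
  blue  -70 11 tool xyz [-23.6   2.1 -34.2]
  badge 70 45 tool xyz [ 1.07e+02 -1.00e-01 -3.94e+01] x [ 99.5 115.2] world [519.2 168.4 240. ]
  blue  70 72 tool xyz [114.3   2.7 -35.9]
top blue t [-46.4 127.7]
  blue  -70 8 tool xyz [-44.3  17.3 -36.8]
  badge 70 71 tool xyz [110.7  -0.9 -41.1] x [100.6 120.8] world [521.8 169.5 243.1]
  blue  70 93 tool xyz [113.2   1.5 -37.3]
```

View pics/h1.png

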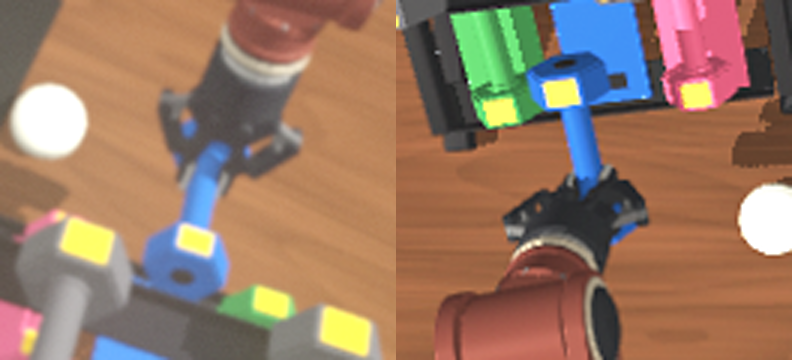

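apply_moves(commands=[{"linear": [2.2,0,1.0],"turn": 0},{"linear": [2.2,0,1.1],"turn": 0},{"linear": [2.2,0,1.1],"turn": 0},{"linear": [2.3,0,1.0],"turn": 0},{"linear": [0,0,0],"turn": 0}])

```text
time: 19.6
eef_pos: [542.4, 173.6, 165.3]
tcp_rot: [-0.029, 0.974, 0.059, 0.217]
force: [-0.8, -0.7, -6.3]
finger_gap: 23.2
grasp_force: 103.4
```

apply_moves(commands=[{"linear": [0,0,1],"turn": 0},{"linear": [0,0,1],"turn": 0},{"linear": [0,0.1,1],"turn": 0},{"linear": [0,0,0],"turn": 0},{"linear": [0,0,0],"turn": 0}])

```text
time: 20.1
eef_pos: [548.4, 174.4, 130.7]
tcp_rot: [-0.028, 0.975, 0.059, 0.211]
force: [0.2, 0.5, -5.3]
finger_gap: 23.2
grasp_force: 103.5
```

```bash
python3 st.py; python3 d.py h2.png
```

```text
20.1 [ 0.175 -0.224  2.104  0.011  0.833  1.619] [548.4 174.4 130.7]
x [0.904 0.103 0.416] y [ 0.127 -0.991 -0.03 ] z [ 0.409  0.08  -0.909] lean 24.6 az 11.1
scene blue t [-41.1 125.2]
  badge 70 67 tool xyz [ 1.072e+02  1.000e-01 -3.870e+01] x [ 95.6 116.9] world [629.4 182.3 210.5]
  blue  70 72 tool xyz [113.5   1.3 -35.4]
top blue t [-51.   79.4]
  blue  -70 19 tool xyz [-43.4  16.3 -36.9]
```

apply_moves(commands=[{"linear": [0.1,0.1,0.7],"turn": 0},{"linear": [0,0,0.7],"turn": 0},{"linear": [0,0,0.7],"turn": 0},{"linear": [0,0,0.4],"turn": 0},{"linear": [0,0,0],"turn": 0}])

```text
time: 20.7
eef_pos: [560.0, 175.5, 108.1]
tcp_rot: [-0.028, 0.975, 0.059, 0.211]
force: [-0.9, -0.2, -5.2]
finger_gap: 23.1
grasp_force: 103.6
```

apply_moves(commands=[{"linear": [0,0,0.1],"turn": 0},{"linear": [0,0,0.1],"turn": 0},{"linear": [0,0,0],"turn": 0}])

```text
time: 21.0
eef_pos: [561.3, 175.8, 107.7]
tcp_rot: [-0.028, 0.975, 0.059, 0.212]
force: [-1.2, 0.3, -4.5]
finger_gap: 23.1
grasp_force: 103.6
```

apply_moves(commands=[{"linear": [0,0,0.1],"turn": 0},{"linear": [0,0,0.1],"turn": 0},{"linear": [0,0,0],"turn": 0}])

```text
time: 21.3
eef_pos: [561.7, 176.1, 106.8]
tcp_rot: [-0.028, 0.975, 0.059, 0.212]
force: [-11.4, -0.9, 4.9]
finger_gap: 23.3
grasp_force: 105.8
```

```bash
python3 st.py; python3 d.py h3.png
```

```text
21.3 [ 0.174 -0.155  2.089  0.012  0.778  1.616] [561.7 176.1 106.8]
x [0.903 0.104 0.416] y [ 0.128 -0.991 -0.03 ] z [ 0.41   0.08  -0.909] lean 24.7 az 11.1
scene blue t [-43.5 133.9]
  badge 70 68 tool xyz [107.5  -0.6 -41.4] x [ 98.3 117.3] world [641.7 184.5 189.2]
  blue  70 93 tool xyz [112.3   3.  -37.3]
top blue t [-53.1  68.7]
  blue  -70 15 tool xyz [-44.8  15.4 -36.6]
```

apply_moves(commands=[{"linear": [0,0,0],"turn": 0},{"linear": [0,0,0.1],"turn": 0},{"linear": [0,0,0.1],"turn": 0},{"linear": [0,0,0],"turn": 0},{"linear": [0,0,0],"turn": 0}], grip_force=25)

```text
time: 21.9
eef_pos: [561.8, 176.4, 106.5]
tcp_rot: [-0.028, 0.975, 0.06, 0.211]
force: [-29.6, -4.5, 20.9]
finger_gap: 23.2
grasp_force: 108.3
```

```bash
cat > e.py <<'E'
from h import *
import sys
y=np.radians(6.6); a=np.radians(25)
t=np.array([np.cos(a)*np.cos(y),np.cos(a)*np.sin(y),np.sin(a)]);w=np.array([-np.sin(y),np.cos(y),0]);n=np.cross(t,w)
O=np.array([604,182,98.])
for nm in("scene","top"):
    p=imaging.grab_frame(nm); np.savez(nm+"1.npz",frame=p["frame"])
    c,k=cloud(p,np.ones((420,560),bool)); r,g,b=k.astype(int).T; q=(c-O)@np.c_[t,w,n]
    for lab,w0 in(("pink",-105),("blue",0),("green",105)):
        m=(np.abs(q[:,1]-w0)<48)&(np.abs(q[:,0])<115)&(q[:,2]>45)&(q[:,2]<90)
        col={"pink":(r>g+60)&(b>g),"blue":(b>r+50)&(b>g+15),"green":(g>r+40)&(g>b+40)}[lab]
        e=m&(r>170)&(g>150)&(b<140); d=m&col
        if d.sum()>5: print(nm,lab,"t",np.percentile(q[d|e,0],[1,99]).round(1))
        for s,f in(("front",e&(q[:,0]<0)),("rear",e&(q[:,0]>0))):
            if f.sum()>5: print("   badge",s,f.sum(),"t w n",q[f].mean(0).round(1),"t",np.percentile(q[f,0],[3,97]).round(1),"w",np.percentile(q[f,1],[3,97]).round(1))
E
python3 e.py; python3 st.py
```

```text
scene pink t [-86.1  88.3]
   badge rear 27 t w n [  72.2 -109.6   65.9] t [62.1 83.4] w [-114.4 -105.1]
scene blue t [-72.6  89.3]
   badge rear 69 t w n [72.3 -1.4 65.9] t [61.9 81.8] w [-13.4  10.6]
scene green t [-80.4  94.5]
   badge front 102 t w n [-66.6  95.7  65.6] t [-81.  -52.7] w [ 79.5 112.2]
   badge rear 118 t w n [ 76.1 101.3  65.1] t [60.8 90. ] w [ 86.2 116.7]
top pink t [-87.2  32.4]
   badge front 69 t w n [ -71.3 -102.    64.9] t [-82.6 -60.6] w [-115.4  -89.3]
top blue t [-87.3  34.3]
top green t [-81.8  34. ]
   badge front 81 t w n [-64.8  97.4  64.9] t [-77.4 -52.9] w [ 82.5 111.4]
22.0 [ 0.174 -0.153  2.087  0.012  0.78   1.616] [561.8 176.4 106.6]
x [0.904 0.104 0.414] y [ 0.128 -0.991 -0.03 ] z [ 0.408  0.08  -0.91 ] lean 24.5 az 11.1
```

apply_moves(commands=[{"linear": [0,0,-0.1],"turn": 0},{"linear": [0,0,-0.1],"turn": 0},{"linear": [0,0,0],"turn": 0},{"linear": [0,0,0],"turn": 0}], gripper=1, grip_force=25)

```text
time: 22.4
eef_pos: [561.7, 176.1, 106.9]
tcp_rot: [-0.028, 0.975, 0.059, 0.212]
force: [-11.4, -1.6, 5.5]
finger_gap: 23.2
grasp_force: 104.9
```

apply_moves(commands=[{"linear": [0,0,0],"turn": 0},{"linear": [0,0,0],"turn": 0},{"linear": [0,0,0],"turn": 0},{"linear": [0,0,0],"turn": 0}], gripper=0.2)

```text
time: 22.8
eef_pos: [562.8, 176.0, 106.7]
tcp_rot: [-0.028, 0.975, 0.059, 0.213]
force: [-0.5, 0.7, -1.1]
finger_gap: 34.3
grasp_force: 0.0
```

```bash
python3 e.py|grep -A3 blue; python3 st.py
```

```text
scene blue t [-70.7  88.2]
   badge rear 65 t w n [71.  -0.1 65.6] t [61.9 80.8] w [-11.8  11.9]
scene green t [-80.9  95.4]
   badge front 103 t w n [-66.5  95.7  65.9] t [-81.1 -52.6] w [ 79.1 112.1]
--
top blue t [-88.3  31.7]
top green t [-81.6  28. ]
   badge front 79 t w n [-65.   97.5  65.5] t [-77.7 -52.4] w [ 83.4 110. ]
22.9 [ 0.173 -0.154  2.089  0.012  0.774  1.616] [562.4 176.  106. ]
x [0.903 0.103 0.418] y [ 0.127 -0.991 -0.03 ] z [ 0.411  0.081 -0.908] lean 24.8 az 11.1
```

apply_moves(commands=[{"linear": [0,0,0],"turn": 0},{"linear": [0,0,0],"turn": 0},{"linear": [0,0,-0.5],"turn": 0},{"linear": [0,0,-1],"turn": 0},{"linear": [0,0,-2],"turn": 0}], gripper=-0.1)

```text
time: 23.4
eef_pos: [546.5, 172.9, 136.7]
tcp_rot: [-0.028, 0.975, 0.059, 0.211]
force: [-0.1, -0.0, 0.9]
finger_gap: 46.8
grasp_force: 0.0
```

apply_moves(commands=[{"linear": [0,0,-3],"turn": 0},{"linear": [0,0,-4],"turn": 0},{"linear": [0,0,-4],"turn": 0},{"linear": [-4,0,-2],"turn": 0},{"linear": [-4,0,-2],"turn": 0}])

```text
time: 23.9
eef_pos: [413.1, 152.7, 243.2]
tcp_rot: [-0.029, 0.975, 0.059, 0.214]
force: [-1.2, -0.4, 0.6]
finger_gap: 47.0
grasp_force: 0.0
```

apply_moves(commands=[{"linear": [-3,0,-4],"turn": 0},{"linear": [-3,0,-4],"turn": 0},{"linear": [0,0,0],"turn": 0},{"linear": [0,0,0],"turn": 0}])

```text
time: 24.3
eef_pos: [339.6, 147.3, 290.1]
tcp_rot: [-0.026, 0.976, 0.059, 0.209]
force: [-0.6, 0.2, 0.7]
finger_gap: 47.0
grasp_force: 0.0
```

```bash
python3 e.py; python3 st.py; python3 - <<'E'
import numpy as np,cv2
a=np.load("scene1.npz")["frame"];b=np.load("top1.npz")["frame"]
f=lambda z:cv2.resize(z,(398,400),interpolation=cv2.INTER_CUBIC)
cv2.imwrite("pics/f1.png",np.hstack([f(a[180:340,280:440]),f(b[120:280,110:270])])[:,:,::-1])
E
```

```text
scene pink t [-84.4  88.2]
   badge rear 27 t w n [  72.2 -109.6   65.9] t [61.3 83.4] w [-114.4 -105.1]
scene blue t [-83.1  88.2]
   badge front 37 t w n [-73.7   0.5  65.5] t [-82.6 -66.9] w [-9.5  9.7]
   badge rear 63 t w n [70.9 -0.3 65.7] t [60.3 81. ] w [-11.8  11.7]
scene green t [-80.3  95.7]
   badge front 103 t w n [-66.7  95.8  65.6] t [-82.6 -53.1] w [ 79.7 111.9]
   badge rear 121 t w n [ 76.  101.2  65. ] t [60.1 89.8] w [ 86.3 116.3]
top pink t [-88.2  33.6]
   badge front 66 t w n [ -71.5 -102.1   64.8] t [-84.3 -60.7] w [-114.8  -89.1]
top blue t [-88.8  31.7]
   badge front 54 t w n [-71.3   0.5  65.1] t [-82.1 -61.5] w [-10.3  12.2]
top green t [-80.9  28.8]
   badge front 80 t w n [-65.3  96.7  65.1] t [-77.6 -53.8] w [ 82.4 110. ]
24.4 [ 0.216 -1.011  2.308 -0.013  1.422  1.666] [339.5 147.  289.4]
x [0.906 0.104 0.409] y [ 0.126 -0.992 -0.027] z [ 0.403  0.076 -0.912] lean 24.2 az 10.6
```

View pics/f1.png

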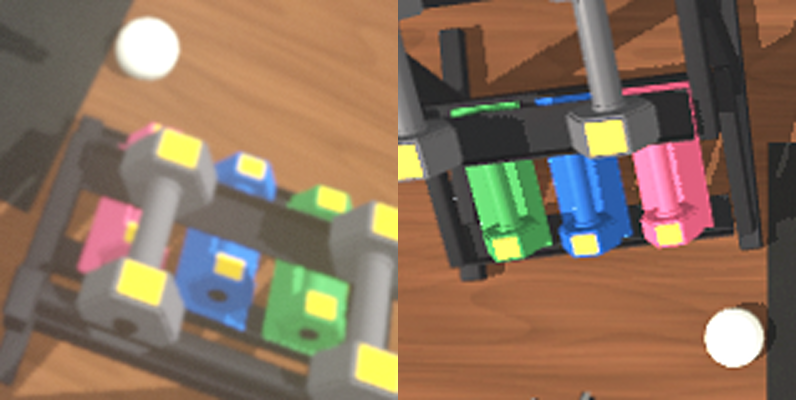

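The final picture shows blue between green and pink on its saddle (top crop px 585,245), in line with its neighbours and badge up on both heads. The neighbours and the timer haven't moved. I'll ease the arm off its joint limit and hand in.

apply_moves(commands=[{"linear": [1.5,0,-1],"turn": 0},{"linear": [1.5,0,-1],"turn": 0},{"linear": [0,0,0],"turn": 0},{"linear": [0,0,0],"turn": 0}])

```text
time: 24.8
eef_pos: [358.4, 148.5, 319.7]
tcp_rot: [-0.026, 0.976, 0.059, 0.208]
force: [0.4, -0.1, -0.3]
finger_gap: 47.0
grasp_force: 0.0
```

```bash
python3 st.py; python3 -c "
from plant import bot
print(bot.hand_in())"
```

```text
24.8 [ 0.207 -0.933  2.226 -0.009  1.428  1.657] [358.4 148.5 319.7]
x [0.907 0.103 0.408] y [ 0.125 -0.992 -0.027] z [ 0.402  0.075 -0.912] lean 24.2 az 10.6
the job is handed in; nothing more can be done
None
```

I handed the job in at 24.8 s: the blue dumbbell was rolled two flats, and the last images show it on its blue saddle, badge up and in line with its neighbours. However, two joints briefly read just past their range: joint 3 was 0.055 against a limit of 0.06 while I leaned the tool by over-reaching, and joint 2 was -1.011 against -1.01 on the retreat. I don't know if the judging tolerates that.

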